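# Seat the crooked top tray of a pod stack and latch it

### The arm

A 6-joint arm with a two-finger parallel gripper is mounted at the origin on a cart in front of the work surface, level with it; the furniture and walls round the work are solid. World frame = base frame: x ahead of the robot, y to its left, z up, the work surface at z = 0. Lengths are in m, angles in rad, forces in N, time in s.
With the tool pointing down it reaches from about 0.35 to 0.85 m from the base axis. Payload 8.1 kg.
Tool frame: the origin (TCP) lies midway between the tips of the shut fingers; the grasp point (between the pads) lies 19 mm behind it; z points along the fingers, y is the line along which they close (so a half turn about z gives the same grasp; the last joint's range is limited). The gripper opens to 93 mm and grips with 3 to 60 N. Pads are 15 mm wide; open, the fingers measure 128 mm over their backs; the gripper's body (75 mm by 188 mm) begins 65 mm behind the grasp point.
Start: joints at [-1.298, 0.13, 1.488, -0, 1.523, -0.085], TCP at [0.21, -0.562, 0.219] pointing down, gripper open.
Joint ranges: [-2.96, 2.96], [-0.89, 2.26], [0.02, 2.5], [-1.34, 4.48], [0, 2.73], [-2.66, 2.66]. Speed limits (rad/s): [2.39, 2.39, 2.79, 3.14, 3.14, 3.14].

### API

Orientations are given as a 3x3 rotation matrix whose columns are the frame's x, y, z axes.
In Python, from plant import telemetry, get_image, close_job gives the robot as it stands. The module is installed in compiled form; this text tells all that it offers.
- The arm moves only by the tool apply_moves, never from a script. Its argument "moves" is a list of rows, each an object with "claw": the closure in counts, from 0 (fully open) to 255 (shut); "delta_pos": the shift along the tool's x, y, z in mm, a list of three; "turn": the turn about the tool's z in degrees. In form: [{"claw": claw, "delta_pos": [tx, ty, tz], "turn": turn}, ...]. A call has 1 to 8 rows; each row shifts and turns the commanded pose from where the row before left it, along the tool's axes as they then stand; what a row does not reach is not made up. A row lasts 1/10 s, in which the tool goes at most 50 mm and 8.59 degrees, less where a joint would pass 70% of its speed; a pose out of reach is approached as far as the arm can. A call with a gripper value outside its range is refused whole. The fingers move at their own pace and stop on an object; the grip force is fixed at half the most. Time passes only in rows, so rows that do not move let the fingers close. It gives the time, the measured TCP pose, the force, the opening and the grip force at its end, in the units of the state.
- telemetry.state(): the state, without advancing time (a new reading comes with each control period).
- get_image(name): name is "scene" or "top"; returns a dict with "color" (384x512x3 uint8, red, green, blue), "range_z" (384x512 float32, m along the optical axis (not along the pixel's ray), 0 where there is no reading), "fovy" (degrees; the focal length in pixels is half the picture's height over the tangent of half this angle, whatever the lens; pixels are square), "cx", "cy" (the principal point, pixels), "world_from_camera" (4x4, takes a point from camera to world coordinates). Camera axes: x right, y up, looking along -z (the intrinsics and any distortion apply to the point x, -y, -z); pixel columns grow to the right and rows downward; lengths in m; the calibration is good to about 2 mm. A picture is of the moment at which its call begins.
- close_job(): hands the job in; it is judged then, once.
The state is a dict: "clock": time; "qpos": joint angles; "joint_vel": joint speeds; "effort": joint torques, N m; "eef_pos": TCP position; "orientation": TCP orientation; "contact_force": force on the tool from outside, world axes, zero at the start; "torque": the same for the moment, N m; "finger_gap": finger opening in m; "gripper_force": force on a finger pad.
Only numpy, scipy, OpenCV 4.12 (cv2) and the standard library are available. Lean on these libraries where they do the work, as an engineer would, in place of code of your own. Each camera call takes 0.05 s, during which the arm holds its last target. There are 200 camera calls.

### The job

The top tray of the coffee-pod stack was set down crooked and too far toward the robot, so its corner pins stand on the deck of the lower tray. Slide it back, without lifting it off or spilling its pods, until all four pins drop into their sockets and it sits flat, then swing both side latches fully in over its lip so that the stack can be carried. Leave the jars, timer and tape roll standing where they are.

Things in the scene. Friction and masses are not known exactly. Their poses are not given: they have to be found in the camera images.
- lower_tray: Lower tray of the stack, fixed: white walls, open front, flat light-wood deck 230 (x) x 280 (y) mm on top, 75 mm above the worktop. Origin: on the worktop under the deck's centre; x points away from the robot at yaw 0, y left, z up.
- deck_center (a point): Centre of the deck's top face. Four round sockets go through the deck (12 mm thick) at x = +-64, y = +-94 mm from here: 15 mm across, 2 mm chamfers, steel rims. The latch pivots stand on the deck at x = -40, y = +-126 mm.
- upper_tray: Upper tray to be seated, loose, 0.34 to 0.55 kg. Dark-wood base plate 144 (x) x 208 (y) x 6 mm; its rim is a lip round a white box, 124 x 184 mm outside. Origin: centre of the plate's underside, axes parallel to the lower tray's when aligned. Unseated it is 85 mm above the worktop; seated, 75 mm, straight above the lower tray's origin. It slides with less than 6 N.
- tray_box_top (a point): Centre of the upper tray at the height of its wall tops, 45 mm above the plate's underside. Walls 4 mm thick; 2 (x) by 3 (y) pod places of 56 mm, between dividers that reach 30 mm above the underside. Three pods stand in it; the other places are empty.
- tray_pin (a point): Foot of one of the upper tray's four steel pins, at x = -64, y = +94, z = -10 mm from the tray's origin; the others at x = +-64, y = +-94. 12 mm across, 10 mm long, the lower half tapered to 8.4 mm. At the start the tray stands 20 to 32 mm too far toward -x of the lower tray, up to 7 mm aside, up to 0.1 rad turned.
- latch_left (a joint): Left cam latch, a flat bell crank on an upright pivot at x = -40, y = +126 mm of the deck. Near 0 rad: open, handle pointing out (+y), 32 mm cam along +x. Grows as the handle swings toward +x (clockwise from above) and the cam turns in over the lip: fully in at 1.57, stops at 1.6 and -0.35. Starts at -0.3 to -0.05; stays where it is left; under 1 N at the knob.
- latch_left_knob (a point): Middle of the black knob on the left latch's handle, 95 mm above the worktop, 42 mm from the pivot axis. The knob is 14 mm across, upright, from 83 to 105 mm above the worktop. The steel crank is 6 mm thick, 83 to 89 mm up: the cam passes 2 mm over the lip only when the tray is seated.
- latch_right (a joint): Right cam latch, the mirror image: pivot at x = -40, y = -126 mm of the deck; near 0 rad its handle points out (-y) and its cam along +x. Grows as the handle swings toward +x (anticlockwise from above): fully in at 1.57. Same stops, starts and friction.
- latch_right_knob (a point): Middle of the right latch's black knob, as on the left.
- pod_brown: Coffee pod with brown lid, 52 mm across, 43 mm high, standing loose in a place of the upper tray. Origin: centre of its underside.
- pod_orange: Coffee pod with orange lid, the same size, in the upper tray.
- pod_green: Coffee pod with green lid, the same size, in the upper tray.
- honey_jar: Bystander: honey jar, 61 mm across, 89 mm high, to the left of the stack. Origin: centre of its underside.
- kitchen_timer: Bystander: red and white wind-up kitchen timer, 68 mm across, 61 mm high, right of the stack. Origin: centre of its underside.
- spice_jar: Bystander: spice jar with green cap, 40 mm across, 108 mm high, right of and behind the stack. Origin: centre of its underside.
- tape_roll: Bystander: roll of paper tape, 101 mm across, 25 mm high, lying right of the stack. Origin: centre of its underside.
There are look-alikes about, which are no part of the job. Leave any pink look-alike of the pod_orange alone.

How it is judged:
By the outcome, as a careful person would: the job done as asked, in the order asked, and still so for the second after the job is handed in, with the robot touching nothing.
It also fails if it takes over 72 s, if anything falls off the work surface, if the arm or the gripper's body presses on something with over 40 N, if the wrist force passes 120 N, or if a joint passes its speed limit or range.

## Working session

There is one attempt and no reset: what is moved stays moved. The work goes in short steps, Python scripts to look and compute and a tool call to move; the robot and the scene stay as the last step left them, time stands still between calls to the robot, and variables do not carry over. Pictures are saved under pics/ and viewed, at most 10 in all, crops included, and the job is handed in when it is done.

Besides the shell and the picture viewer there is one more tool, called after ">>>" as name([rows], argument=value, ...), one row to a line, values as JSON. apply_moves: Moves the arm, as the interface text tells. Its arguments: {"type":"object","properties":{"moves":{"type":"array","items":{"type":"object","properties":{"claw":{"type":"number"},"delta_pos":{"type":"array","items":{"type":"number"}},"turn":{"type":"number"}}}}},"required":["moves"]}

```bash
mkdir -p pics; cat > h.py <<'E'
import numpy as np,cv2
from plant import telemetry,get_image,close_job
def shot(n,f,crop=None,k=1):
    d=get_image(n);im=d["color"][:,:,::-1]
    np.savez(''+f+'.npz',**{a:d[a] for a in d})
    if crop: im=im[crop[1]:crop[3],crop[0]:crop[2]]
    cv2.imwrite(f'pics/{f}.png',cv2.resize(im,None,fx=k,fy=k,interpolation=cv2.INTER_CUBIC))
    return d
def world(d,u,v,z=None):
    f=192/np.tan(np.radians(float(d["fovy"]))/2);T=d["world_from_camera"]
    r=np.array([(u-d["cx"])/f,-(v-d["cy"])/f,-1.])
    if z is None: s=float(d["range_z"][int(round(v)),int(round(u))])
    else:
        w=T[:3,:3]@r; s=(z-T[2,3])/w[2]
    return T[:3,:3]@(r*s)+T[:3,3]
E
python3 -c "
from h import *
print(telemetry.state())
for n in('top','scene'):
    d=shot(n,n+'0',k=1.5);print(d['fovy'],d['cx'],d['cy'],d['world_from_camera'],[k for k in d])
"
```

```text
{'clock': 0.0, 'qpos': array([-1.29839828e+00,  1.31156299e-01,  1.48927793e+00, -2.38814137e-05,
        1.52303849e+00, -8.54178918e-02]), 'joint_vel': array([ 3.79544892e-04,  2.09071713e-04,  3.82380037e-05,  5.12525220e-04,
        1.15554640e-03, -1.04678147e-04]), 'effort': array([ 1.97837013e-03, -5.59840608e+01, -4.91756380e+01,  7.66983535e-02,
        3.56604788e-02, -1.69834684e-04]), 'eef_pos': array([ 0.20998159, -0.56143036,  0.21759113]), 'orientation': array([[ 9.36663610e-01,  3.50229928e-01, -5.28789831e-04],
       [ 3.50230301e-01, -9.36661882e-01,  1.80432301e-03],
       [ 1.36630641e-04, -1.87524193e-03, -9.99998232e-01]]), 'contact_force': array([ 0.25329127, -0.43998098,  0.39510149]), 'torque': array([0.01846886, 0.01280171, 0.00392827]), 'gripper_force': 0.0, 'finger_gap': 0.0931721317355644}
51.024766389495646 249.4692912330781 189.5690114790318 [[ 0.03623204  0.97327867 -0.22675068  0.18719124]
 [-0.99932281  0.03674296 -0.00196854 -0.09074364]
 [ 0.00641555  0.22666846  0.97395085  1.40504647]
 [ 0.          0.          0.          1.        ]] ['color', 'range_z', 'fovy', 'cx', 'cy', 'world_from_camera']
46.32108672805137 253.17039104360677 186.38674670054252 [[-0.77439902  0.49833769 -0.38982778 -0.05753614]
 [-0.63269347 -0.60773806  0.47995148  0.5722033 ]
 [ 0.00226473  0.61831545  0.78592676  1.17362595]
 [ 0.          0.          0.          1.        ]] ['color', 'range_z', 'fovy', 'cx', 'cy', 'world_from_camera']
```

View pics/top0.png

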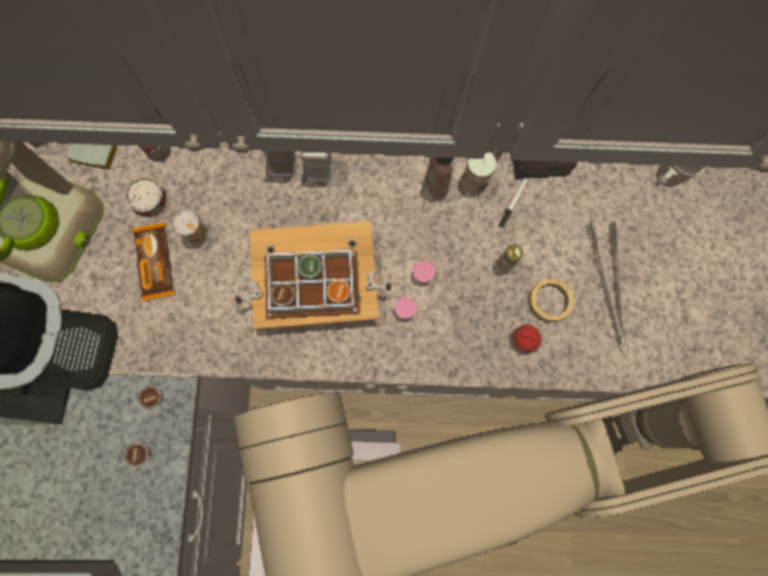

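View pics/scene0.png

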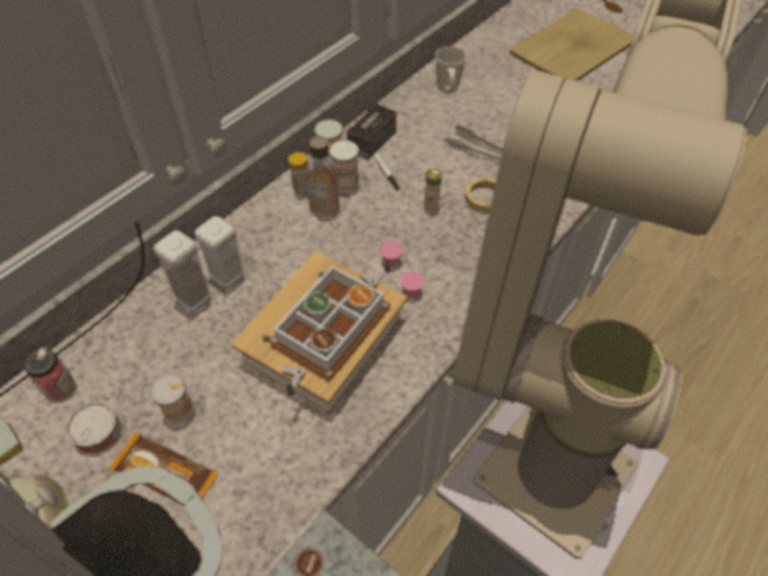

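```bash
python3 -c "
from h import *
d=shot('top','top1',(155,140,265,225),7)
"
```

```text
(no output)
```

View pics/top1.png

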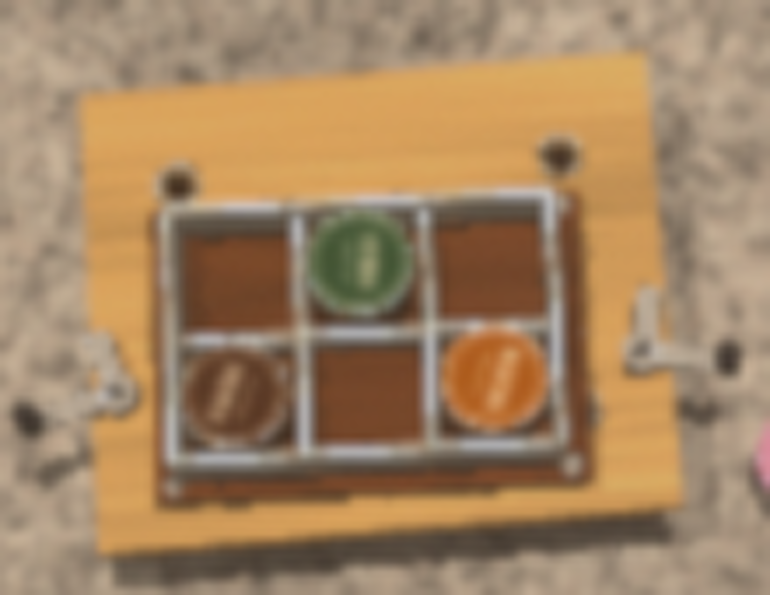

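```bash
cat > m.py <<'E'
from h import *
d=np.load('top1.npz')
W=lambda c,z:world(d,(c[0]+.5)/7-.5+155,(c[1]+.5)/7-.5+140,z)
P=dict(TL=(80,97,.075),TR=(647,52,.075),BR=(685,507,.075),BL=(98,553,.075),sL=(178,184,.073),sR=(560,155,.073),
 wTL=(162,207,.13),wTR=(552,188,.13),wBR=(570,448,.13),wBL=(168,468,.13),kL=(28,418,.105),kR=(728,357,.105),pL=(118,393,.089),pR=(641,350,.089),
 pnBL=(173,488,.091),pnBR=(572,464,.091),pnTR=(560,204,.091),plBL=(157,505,.091),plBR=(590,482,.091))
R={k:W(v[:2],v[2])[:2] for k,v in P.items()}
for k in R: print(k,R[k].round(4))
def fit(names,model):
    A=np.array(model);B=np.array([R[n] for n in names]);a=A.mean(0);b=B.mean(0)
    H=(A-a).T@(B-b);t=np.arctan2(H[0,1]-H[1,0],H[0,0]+H[1,1]);c,s=np.cos(t),np.sin(t);M=np.array([[c,-s],[s,c]])
    o=b-M@a;print(names,o.round(4),'yaw',t.round(4),'res',((B-(A@M.T+o))*1000).round(1).tolist());return o,t,M
o,t,M=fit(['TL','TR','BR','BL'],[(.115,.14),(.115,-.14),(-.115,-.14),(-.115,.14)])
o,t,M=fit(['sL','sR','pL','pR'],[(.064,.094),(.064,-.094),(-.04,.126),(-.04,-.126)])
u,tu,_=fit(['wTL','wTR','wBR','wBL'],[(.062,.092),(.062,-.092),(-.062,-.092),(-.062,.092)])
fit(['pnBL','pnBR','pnTR'],[(-.064,.094),(-.064,-.094),(.064,-.094)])
print('rel',M.T@(u-o),tu-t)
for n,p in(('kL','pL'),('kR','pR')):print(n,M.T@(R[n]-o),M.T@(R[n]-R[p]))
# depth checks
for c in [(300,120),(360,262),(235,395),(372,395),(493,378)]:
    print(world(d,(c[0]+.5)/7-.5+155,(c[1]+.5)/7-.5+140).round(4))
E
python3 m.py
```

```text
TL [0.6143 0.2054]
TR [ 0.6485 -0.074 ]
BR [ 0.4201 -0.1008]
BL [0.3875 0.1779]
sL [0.5721 0.154 ]
sR [ 0.5941 -0.033 ]
wTL [0.5441 0.1502]
wTR [ 0.5603 -0.0325]
wBR [ 0.436  -0.0464]
wBL [0.4197 0.1379]
kL [0.4457 0.2099]
kR [ 0.4876 -0.1184]
pL [0.4627 0.1718]
pR [ 0.4932 -0.0769]
pnBL [0.4173 0.1418]
pnBR [ 0.436  -0.0463]
pnTR [ 0.5638 -0.0349]
plBL [0.4089 0.1487]
plBR [ 0.4276 -0.0552]
['TL', 'TR', 'BR', 'BL'] [0.5176 0.0521] yaw 0.119 res [[-0.8, 0.6], [0.1, -0.7], [0.1, -0.2], [0.7, 0.4]]
['sL', 'sR', 'pL', 'pR'] [0.5186 0.0525] yaw 0.1208 res [[1.3, 0.4], [0.7, 0.0], [-1.0, -1.0], [-0.9, 0.5]]
['wTL', 'wTR', 'wBR', 'wBL'] [0.49   0.0523] yaw 0.0937 res [[0.9, 0.5], [-0.0, 1.0], [-0.9, -1.3], [0.0, -0.2]]
['pnBL', 'pnBR', 'pnTR'] [0.4906 0.0534] yaw 0.095 res [[-0.7, 0.9], [0.1, -0.1], [0.6, -0.8]]
rel [-0.028353   0.0032151] -0.027105553683591216
kL [-0.05335662  0.16506108] [-0.01223271  0.03988266]
kR [-0.0513666  -0.16594126] [-0.01052702 -0.04051219]
[0.6068 0.0961 0.0743]
[0.5197 0.0551 0.1347]
[0.4535 0.1083 0.1379]
[0.4664 0.0507 0.0884]
[ 0.4659 -0.0098  0.1381]
```

The top view shows the deck with its two rear sockets at crop (178,184) and (560,155). The tray's front-middle place is empty at (372,395). The knobs are at (28,418) and (728,357). I plan to grip the front wall at that middle place.

>>> apply_moves([
  {"claw": 145, "delta_pos": [37, -21, 0], "turn": 0},
  {"claw": 145, "delta_pos": [37, -21, 0], "turn": 0},
  {"claw": 145, "delta_pos": [37, -21, 0], "turn": 0},
  {"claw": 145, "delta_pos": [37, -21, 0], "turn": 0},
  {"claw": 145, "delta_pos": [37, -21, 0], "turn": 0},
  {"claw": 145, "delta_pos": [37, -21, 0], "turn": 0},
  {"claw": 145, "delta_pos": [37, -21, 0], "turn": 0},
  {"claw": 145, "delta_pos": [37, -21, 0], "turn": 0},
])

```text
clock: 0.95
eef_pos: [0.4293, -0.2994, 0.2185]
orientation: [[0.937, 0.35, -0.0], [0.35, -0.937, 0.0], [-0.0, -0.0, -1.0]]
contact_force: [1.1, -0.5, -0.5]
finger_gap: 0.0408
gripper_force: 0.0
```

>>> apply_moves([
  {"claw": 145, "delta_pos": [15, -40, 0], "turn": 0},
  {"claw": 145, "delta_pos": [15, -40, 0], "turn": 0},
  {"claw": 145, "delta_pos": [15, -40, 0], "turn": 0},
  {"claw": 145, "delta_pos": [15, -40, 0], "turn": 0},
  {"claw": 145, "delta_pos": [15, -40, 0], "turn": 0},
  {"claw": 145, "delta_pos": [15, -40, 0], "turn": 0},
  {"claw": 145, "delta_pos": [15, -40, 0], "turn": 0},
  {"claw": 145, "delta_pos": [15, -40, 0], "turn": 0},
])

```text
clock: 1.75
eef_pos: [0.4284, 0.0425, 0.2186]
orientation: [[0.937, 0.35, 0.0], [0.35, -0.937, 0.0], [0.0, 0.0, -1.0]]
contact_force: [1.5, 0.7, -0.3]
finger_gap: 0.0401
gripper_force: 0.0
```

>>> apply_moves([
  {"claw": 145, "delta_pos": [0, 0, 0], "turn": -8.5},
  {"claw": 145, "delta_pos": [0, 0, 0], "turn": -8.5},
  {"claw": 145, "delta_pos": [0, 0, 0], "turn": -8.5},
  {"claw": 145, "delta_pos": [0, 0, 0], "turn": -8.5},
  {"claw": 145, "delta_pos": [0, 0, 0], "turn": -8.5},
  {"claw": 145, "delta_pos": [0, 0, 0], "turn": -8.5},
  {"claw": 145, "delta_pos": [0, 0, 0], "turn": -8.5},
  {"claw": 145, "delta_pos": [0, 0, 0], "turn": -8.5},
])

```text
clock: 2.55
eef_pos: [0.4287, 0.0408, 0.2184]
orientation: [[0.02, 1.0, -0.0], [1.0, -0.02, 0.0], [0.0, -0.0, -1.0]]
contact_force: [0.2, -0.7, -0.3]
finger_gap: 0.04
gripper_force: 0.0
```

>>> apply_moves([
  {"claw": 145, "delta_pos": [0, 0, 0], "turn": -6.9},
  {"claw": 145, "delta_pos": [0, 0, 0], "turn": 0},
  {"claw": 145, "delta_pos": [0, 0, 0], "turn": 0},
])

```text
clock: 2.85
eef_pos: [0.4288, 0.0408, 0.2185]
orientation: [[-0.09, 0.996, -0.0], [0.996, 0.09, 0.0], [0.0, -0.0, -1.0]]
contact_force: [0.1, 0.0, 0.6]
finger_gap: 0.04
gripper_force: 0.0
```

>>> apply_moves([
  {"claw": 145, "delta_pos": [6, 2, 30], "turn": 0},
  {"claw": 145, "delta_pos": [0, 0, 30], "turn": 0},
  {"claw": 145, "delta_pos": [0, 0, 16], "turn": 0},
  {"claw": 145, "delta_pos": [0, 0, 0], "turn": 0},
])

```text
clock: 3.25
eef_pos: [0.4282, 0.047, 0.1398]
orientation: [[-0.091, 0.996, -0.005], [0.996, 0.091, 0.0], [0.001, -0.005, -1.0]]
contact_force: [-0.4, -1.0, 0.2]
finger_gap: 0.0401
gripper_force: 0.0
```

```bash
python3 -c "
from h import *
d=shot('scene','s1',(150,160,280,270),6)
print(telemetry.state()['eef_pos'])
"
```

```text
[0.42932678 0.046968   0.14167936]
```

View pics/s1.png

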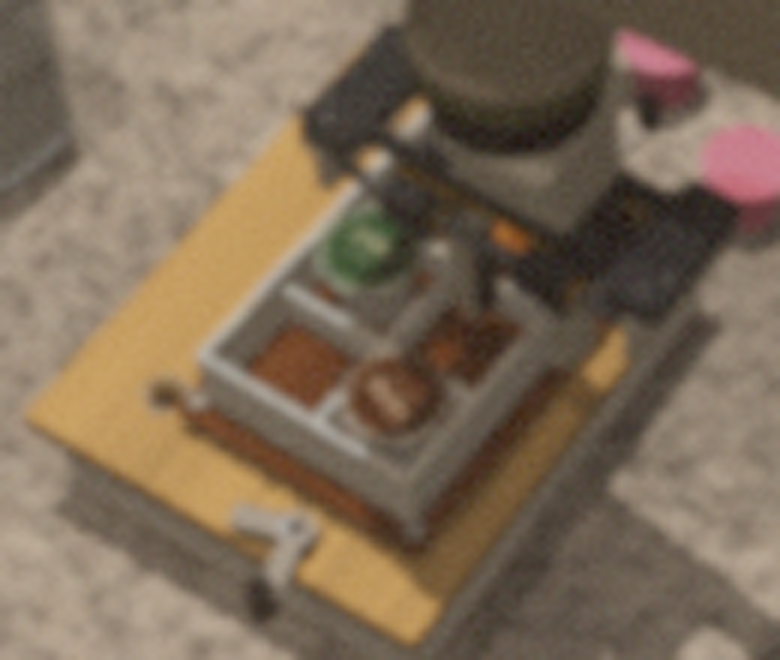

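The inner finger, at about (490,285), is over the empty front-middle place. The outer finger, at (590,340), is in front of the wall. I'm going down.

>>> apply_moves([
  {"claw": 145, "delta_pos": [0, 1, 14], "turn": 0},
  {"claw": 145, "delta_pos": [0, 0, 14], "turn": 0},
  {"claw": 145, "delta_pos": [0, 0, 12], "turn": 0},
  {"claw": 145, "delta_pos": [0, 0, 0], "turn": 0},
  {"claw": 145, "delta_pos": [0, 0, 0], "turn": 0},
])

```text
clock: 3.8
eef_pos: [0.431, 0.047, 0.1022]
orientation: [[-0.094, 0.996, -0.001], [0.996, 0.094, 0.0], [0.0, -0.001, -1.0]]
contact_force: [0.6, 0.1, -0.4]
finger_gap: 0.04
gripper_force: 0.0
```

>>> apply_moves([
  {"claw": 190, "delta_pos": [0, 0, 0], "turn": 0},
  {"claw": 215, "delta_pos": [0, 0, 0], "turn": 0},
  {"claw": 235, "delta_pos": [0, 0, 0], "turn": 0},
  {"claw": 255, "delta_pos": [0, 0, 0], "turn": 0},
  {"claw": 255, "delta_pos": [0, 0, 0], "turn": 0},
  {"claw": 255, "delta_pos": [0, 0, 0], "turn": 0},
])

```text
clock: 4.4
eef_pos: [0.4311, 0.047, 0.1027]
orientation: [[-0.094, 0.996, -0.0], [0.996, 0.094, -0.0], [-0.0, -0.0, -1.0]]
contact_force: [-2.2, -0.9, 2.3]
finger_gap: 0.0037
gripper_force: 30.0
```

```bash
python3 -c "
from h import *
d=shot('top','top2',(155,140,265,225),7)
s=telemetry.state();print(s)
"
```

```text
{'clock': 4.45, 'qpos': array([-9.67393179e-03, -2.47597817e-01,  2.06678371e+00, -3.66446098e-05,
        1.32291699e+00, -1.03912736e-01]), 'joint_vel': array([ 0.00040386,  0.00178878, -0.00068425,  0.00022406, -0.0024181 ,
       -0.00114697]), 'effort': array([ 4.95548453e-02, -3.31251240e+01, -4.66840661e+01,  1.93028161e-01,
       -1.05495740e+00, -4.45404276e-02]), 'eef_pos': array([0.43109696, 0.04701845, 0.10272782]), 'orientation': array([[-9.41083334e-02,  9.95561832e-01, -5.10548546e-04],
       [ 9.95561963e-01,  9.41083300e-02, -3.05870602e-05],
       [ 1.75955613e-05, -5.11161210e-04, -9.99999869e-01]]), 'contact_force': array([-2.92673474, -0.54281452,  2.9995816 ]), 'torque': array([-0.08921877,  0.34730347, -0.06178979]), 'gripper_force': 30.000467598438263, 'finger_gap': 0.003977649337402047}
```

View pics/top2.png

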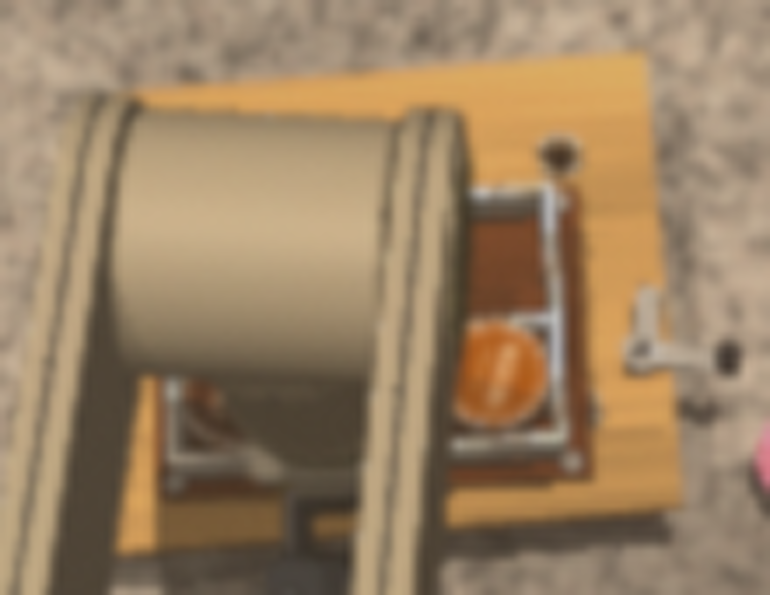

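The fingers hold the front wall, with a 4.0 mm gap and 30 N. The orange pod is upright. I'm sliding toward the target: tool y +27 mm, x −4.5 mm, turn −1.45°.

>>> apply_moves([
  {"claw": 255, "delta_pos": [-0.5, 3, 0], "turn": -0.2},
  {"claw": 255, "delta_pos": [-0.5, 4, 0], "turn": -0.2},
  {"claw": 255, "delta_pos": [-0.5, 4, 0], "turn": -0.2},
  {"claw": 255, "delta_pos": [-1, 4, 0], "turn": -0.2},
  {"claw": 255, "delta_pos": [-1, 4, 0], "turn": -0.3},
  {"claw": 255, "delta_pos": [-1, 4, 0], "turn": -0.35},
  {"claw": 255, "delta_pos": [0, 2, 0], "turn": 0},
  {"claw": 255, "delta_pos": [0, 0, 0], "turn": 0},
])

```text
clock: 5.25
eef_pos: [0.4562, 0.0452, 0.1017]
orientation: [[-0.119, 0.993, -0.002], [0.993, 0.119, 0.0], [0.0, -0.002, -1.0]]
contact_force: [-0.2, 0.1, -6.4]
finger_gap: 0.0036
gripper_force: 30.0
```

>>> apply_moves([
  {"claw": 255, "delta_pos": [0, 1, 0], "turn": 0},
  {"claw": 255, "delta_pos": [0, 1, 0], "turn": 0},
  {"claw": 255, "delta_pos": [0, 0, 1], "turn": 0},
  {"claw": 255, "delta_pos": [0, 0, 1], "turn": 0},
  {"claw": 255, "delta_pos": [0, 0, 1], "turn": 0},
])

```text
clock: 5.75
eef_pos: [0.4586, 0.0454, 0.0995]
orientation: [[-0.119, 0.993, -0.0], [0.993, 0.119, -0.0], [0.0, -0.0, -1.0]]
contact_force: [-0.2, -0.4, -5.9]
finger_gap: 0.0037
gripper_force: 30.0
```

The vertical force went to −6 N, which is the tray's weight. The pins are in the sockets and the tray hangs from the grip, so I'm lowering it.

>>> apply_moves([
  {"claw": 255, "delta_pos": [0, 0, 1], "turn": 0},
  {"claw": 255, "delta_pos": [0, 0, 1], "turn": 0},
  {"claw": 255, "delta_pos": [0, 0, 1], "turn": 0},
  {"claw": 255, "delta_pos": [0, 0, 1], "turn": 0},
  {"claw": 255, "delta_pos": [0, 0, 1], "turn": 0},
  {"claw": 255, "delta_pos": [0, 0, 1], "turn": 0},
  {"claw": 255, "delta_pos": [0, 0, 0], "turn": 0},
  {"claw": 255, "delta_pos": [0, 0, 0], "turn": 0},
])

```text
clock: 6.55
eef_pos: [0.4586, 0.0454, 0.0936]
orientation: [[-0.119, 0.993, -0.0], [0.993, 0.119, 0.0], [0.0, -0.0, -1.0]]
contact_force: [-0.4, -0.7, -5.8]
finger_gap: 0.0038
gripper_force: 30.0
```

>>> apply_moves([
  {"claw": 255, "delta_pos": [0, 0, 0.5], "turn": 0},
  {"claw": 255, "delta_pos": [0, 0, 0.5], "turn": 0},
  {"claw": 255, "delta_pos": [0, 0, 0.3], "turn": 0},
  {"claw": 255, "delta_pos": [0, 0, 0.3], "turn": 0},
  {"claw": 255, "delta_pos": [0, 0, 0], "turn": 0},
])

```text
clock: 7.05
eef_pos: [0.4585, 0.0454, 0.0928]
orientation: [[-0.119, 0.993, -0.0], [0.993, 0.119, -0.0], [-0.0, -0.0, -1.0]]
contact_force: [-8.2, -0.9, 3.9]
finger_gap: 0.004
gripper_force: 30.0
```

The tray has bottomed out at z = 0.0928, a 9.9 mm drop. I'm releasing and rising.

>>> apply_moves([
  {"claw": 220, "delta_pos": [0, 0, 0], "turn": 0},
  {"claw": 180, "delta_pos": [0, 0, 0], "turn": 0},
  {"claw": 150, "delta_pos": [0, 0, 0], "turn": 0},
  {"claw": 150, "delta_pos": [0, 0, 0], "turn": 0},
  {"claw": 150, "delta_pos": [0, 0, -15], "turn": 0},
  {"claw": 150, "delta_pos": [0, 0, -25], "turn": 0},
  {"claw": 150, "delta_pos": [0, 0, -40], "turn": 0},
  {"claw": 150, "delta_pos": [0, -40, -20], "turn": 0},
])

```text
clock: 7.85
eef_pos: [0.4218, 0.0407, 0.1951]
orientation: [[-0.119, 0.993, 0.004], [0.993, 0.119, 0.0], [-0.0, 0.004, -1.0]]
contact_force: [-0.2, -0.4, 0.6]
finger_gap: 0.0383
gripper_force: 0.0
```

```bash
python3 -c "
from h import *
d=shot('scene','s2',(150,160,280,270),6)
s=telemetry.state();print(s['eef_pos'],s['finger_gap'],s['contact_force'])
"
```

```text
[0.41728573 0.04036283 0.19833586] 0.03797115204395169 [1.3821418  0.43130452 1.78900737]
```

View pics/s2.png

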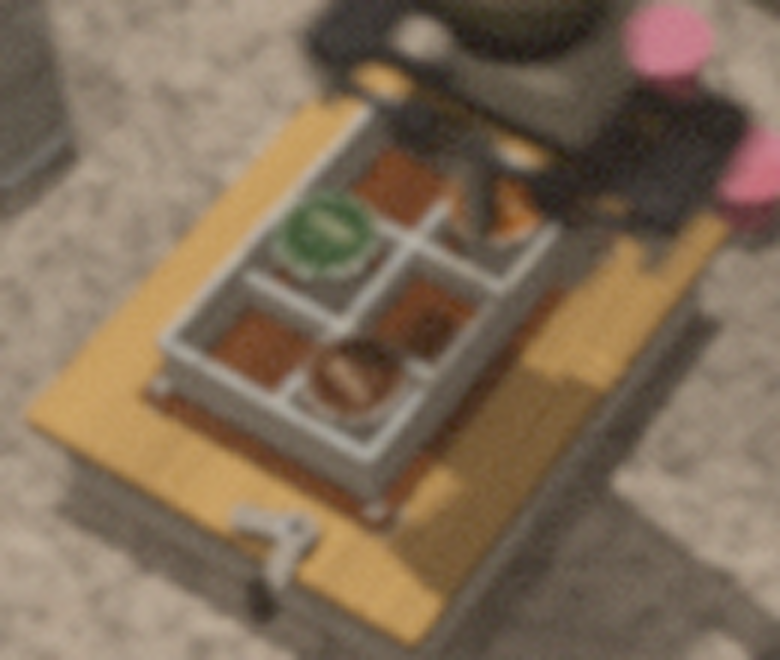

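The plate now lies flat on the deck: the pin heads at (160,385) and (375,510) sit low. The brown and green pods are upright. Left latch next. I'll go above its knob with the closing axis tangential to its swing.

>>> apply_moves([
  {"claw": 175, "delta_pos": [41.5, 12, 0], "turn": 0},
  {"claw": 175, "delta_pos": [41.5, 12, 0], "turn": 0},
  {"claw": 175, "delta_pos": [41.5, 12, 0], "turn": 0},
  {"claw": 175, "delta_pos": [41.5, 12, 0], "turn": 0},
  {"claw": 175, "delta_pos": [0, 0, 20], "turn": -8.5},
  {"claw": 175, "delta_pos": [0, 0, 20], "turn": -8.5},
  {"claw": 175, "delta_pos": [0, 0, 20], "turn": 0},
  {"claw": 175, "delta_pos": [0, 0, 0], "turn": 0},
])

```text
clock: 8.7
eef_pos: [0.4447, 0.2107, 0.1289]
orientation: [[-0.404, 0.915, -0.005], [0.915, 0.404, -0.002], [0.0, -0.005, -1.0]]
contact_force: [-0.9, -0.2, -1.0]
finger_gap: 0.0292
gripper_force: 0.0
```

```bash
python3 -c "
from h import *
d=shot('scene','s3',(150,190,260,280),7)
s=telemetry.state();print(s['eef_pos'],s['finger_gap'],s['orientation'])
"
```

```text
[0.44563575 0.21087537 0.13075934] 0.02904463373449315 [[-4.03918213e-01  9.14790514e-01 -2.89713719e-03]
 [ 9.14795056e-01  4.03917163e-01 -9.64686927e-04]
 [ 2.87716985e-04 -3.03994139e-03 -9.99995338e-01]]
```

View pics/s3.png

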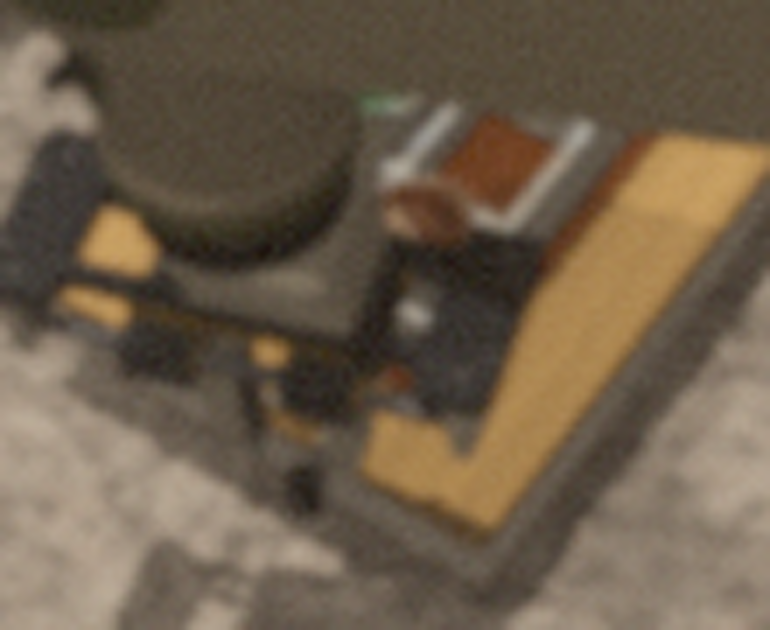

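The knob, at about (303,490), shows below and between the finger tips, and the measured pose matches the target to within 1 mm. I'm going down.

>>> apply_moves([
  {"claw": 175, "delta_pos": [0, 0, 13], "turn": 0},
  {"claw": 175, "delta_pos": [0, 0, 13], "turn": 0},
  {"claw": 175, "delta_pos": [0, 0, 12], "turn": 0},
  {"claw": 200, "delta_pos": [0, 0, 0], "turn": 0},
  {"claw": 200, "delta_pos": [0, 0, 0], "turn": 0},
  {"claw": 200, "delta_pos": [0, 0, 0], "turn": 0},
])

```text
clock: 9.35
eef_pos: [0.4472, 0.2113, 0.0945]
orientation: [[-0.404, 0.915, 0.001], [0.915, 0.404, 0.0], [-0.0, 0.001, -1.0]]
contact_force: [0.1, 0.1, 1.1]
finger_gap: 0.02
gripper_force: 0.0
```

>>> apply_moves([
  {"claw": 200, "delta_pos": [-0.4, 5.9, 0], "turn": 8},
  {"claw": 200, "delta_pos": [-0.4, 5.9, 0], "turn": 8},
  {"claw": 200, "delta_pos": [-0.4, 5.9, 0], "turn": 8},
  {"claw": 200, "delta_pos": [-0.4, 5.9, 0], "turn": 8},
  {"claw": 200, "delta_pos": [-0.4, 5.9, 0], "turn": 8},
  {"claw": 200, "delta_pos": [-0.4, 5.9, 0], "turn": 8},
  {"claw": 200, "delta_pos": [0, 0, 0], "turn": 0},
])

```text
clock: 10.05
eef_pos: [0.4822, 0.2112, 0.0948]
orientation: [[0.412, 0.911, 0.001], [0.911, -0.412, 0.0], [0.001, 0.001, -1.0]]
contact_force: [0.3, 0.3, -0.5]
finger_gap: 0.0206
gripper_force: 0.0
```

>>> apply_moves([
  {"claw": 200, "delta_pos": [-0.4, 5.9, 0], "turn": 8},
  {"claw": 200, "delta_pos": [-0.4, 5.9, 0], "turn": 8},
  {"claw": 200, "delta_pos": [-0.4, 5.9, 0], "turn": 8},
  {"claw": 200, "delta_pos": [-0.4, 5.9, 0], "turn": 8},
  {"claw": 200, "delta_pos": [-0.4, 5.9, 0], "turn": 8},
  {"claw": 200, "delta_pos": [-0.4, 5.9, 0], "turn": 8},
  {"claw": 200, "delta_pos": [-0.4, 5.9, 0], "turn": 8},
  {"claw": 200, "delta_pos": [0, 0, 0], "turn": 0},
])

```text
clock: 10.85
eef_pos: [0.506, 0.1795, 0.0945]
orientation: [[0.985, 0.172, 0.001], [0.172, -0.985, 0.0], [0.001, 0.0, -1.0]]
contact_force: [-0.4, 0.5, -0.4]
finger_gap: 0.0198
gripper_force: 0.0
```

>>> apply_moves([
  {"claw": 200, "delta_pos": [0, 2, 0], "turn": 2},
  {"claw": 200, "delta_pos": [0, 1.5, 0], "turn": 2},
  {"claw": 200, "delta_pos": [0, 0, 0], "turn": 0},
])

```text
clock: 11.15
eef_pos: [0.5063, 0.1766, 0.0944]
orientation: [[0.994, 0.108, 0.0], [0.108, -0.994, 0.0], [0.0, -0.0, -1.0]]
contact_force: [-0.5, -0.1, 0.1]
finger_gap: 0.0197
gripper_force: 0.1
```

>>> apply_moves([
  {"claw": 225, "delta_pos": [0, 0, 0], "turn": 0},
  {"claw": 240, "delta_pos": [0, 0, 0], "turn": 0},
  {"claw": 240, "delta_pos": [0, 0, 0], "turn": 0},
  {"claw": 240, "delta_pos": [0, 0.5, 0], "turn": 0},
  {"claw": 240, "delta_pos": [0, 0.5, 0], "turn": 0},
  {"claw": 240, "delta_pos": [0, 0, 0], "turn": 0},
])

```text
clock: 11.75
eef_pos: [0.5064, 0.1769, 0.0943]
orientation: [[0.995, 0.103, 0.0], [0.103, -0.995, 0.002], [0.001, -0.002, -1.0]]
contact_force: [0.1, 8.8, 0.3]
finger_gap: 0.0114
gripper_force: 30.0
```

The wrist reads 8.8 N against the stop, so the left latch is fully in. I'm releasing and rising.

>>> apply_moves([
  {"claw": 220, "delta_pos": [0, -0.5, 0], "turn": 0},
  {"claw": 200, "delta_pos": [0, -0.5, 0], "turn": 0},
  {"claw": 195, "delta_pos": [0, 0, 0], "turn": 0},
  {"claw": 195, "delta_pos": [0, 0, -12], "turn": 0},
  {"claw": 195, "delta_pos": [0, 0, -20], "turn": 0},
  {"claw": 195, "delta_pos": [0, 0, -35], "turn": 0},
  {"claw": 195, "delta_pos": [0, 0, -35], "turn": 0},
  {"claw": 175, "delta_pos": [0, 0, 0], "turn": 0},
])

```text
clock: 12.55
eef_pos: [0.5096, 0.1768, 0.2032]
orientation: [[0.995, 0.102, 0.01], [0.102, -0.995, 0.002], [0.01, -0.001, -1.0]]
contact_force: [0.7, -1.4, 0.7]
finger_gap: 0.0259
gripper_force: 0.0
```

```bash
python3 -c "
from h import *
s=telemetry.state();p=s['eef_pos'];R=s['orientation'];print(p,s['finger_gap'],R,s['qpos'])
a=.1195;th=-.254;c,q=np.cos(a),np.sin(a)
k=np.array([-.04+.042*np.sin(th),-.126-.042*np.cos(th)]);t=np.array([.518+c*k[0]-q*k[1],.0523+q*k[0]+c*k[1],.0945])
y=np.arctan2(R[1,1],R[0,1]);print(t,'tool',R.T@(t-p)*1e3,'turn',np.degrees(y-(a+th)))
"
```

```text
[0.50962779 0.17681219 0.20321034] 0.025897688039660763 [[ 9.94750577e-01  1.01850575e-01  9.88683306e-03]
 [ 1.01835531e-01 -9.94799209e-01  2.01455331e-03]
 [ 1.00405971e-02 -9.97147168e-04 -9.99949095e-01]] [ 2.39161672e-01 -3.62419929e-02  1.68828544e+00 -3.86472330e-04
  1.47946640e+00  1.70796877e+00]
[ 0.48767447 -0.11919072  0.0945    ] tool [-53.07321067 292.33590129 107.89143996] turn -76.4479699627326
```

>>> apply_moves([
  {"claw": 175, "delta_pos": [-7, 42, 0], "turn": 0},
  {"claw": 175, "delta_pos": [-7, 42, 0], "turn": 0},
  {"claw": 175, "delta_pos": [-7, 42, 0], "turn": 0},
  {"claw": 175, "delta_pos": [-7, 42, 0], "turn": 0},
  {"claw": 175, "delta_pos": [-7, 42, 0], "turn": 0},
  {"claw": 175, "delta_pos": [-7, 42, 0], "turn": 0},
  {"claw": 175, "delta_pos": [-8, 40, 0], "turn": 0},
  {"claw": 175, "delta_pos": [0, 0, 0], "turn": -8.5},
])

```text
clock: 13.35
eef_pos: [0.4853, -0.124, 0.1961]
orientation: [[0.97, 0.244, -0.001], [0.244, -0.97, -0.002], [-0.001, 0.002, -1.0]]
contact_force: [-0.2, 1.2, 0.0]
finger_gap: 0.0293
gripper_force: 0.0
```

>>> apply_moves([
  {"claw": 175, "delta_pos": [0, 0, 0], "turn": -8.5},
  {"claw": 175, "delta_pos": [0, 0, 0], "turn": -8.5},
  {"claw": 175, "delta_pos": [0, 0, 0], "turn": -8.5},
  {"claw": 175, "delta_pos": [0, 0, 0], "turn": -8.5},
  {"claw": 175, "delta_pos": [0, 0, 20], "turn": -8.5},
  {"claw": 175, "delta_pos": [0, 0, 20], "turn": -8.5},
  {"claw": 175, "delta_pos": [0, 0, 20], "turn": -8.5},
  {"claw": 175, "delta_pos": [0, 0, 10], "turn": -8.5},
])

```text
clock: 14.15
eef_pos: [0.4849, -0.1191, 0.124]
orientation: [[0.127, 0.992, -0.003], [0.992, -0.127, 0.001], [0.0, -0.003, -1.0]]
contact_force: [0.6, 0.2, 0.1]
finger_gap: 0.0288
gripper_force: 0.0
```

```bash
python3 -c "
from h import *
d=shot('top','top3',(155,140,265,225),7)
s=telemetry.state();print(s['eef_pos'],s['finger_gap'],s['orientation'])
"
```

```text
[ 0.4842677  -0.1188342   0.12278436] 0.029139136733550113 [[ 1.17563006e-01  9.93055253e-01 -4.49496641e-03]
 [ 9.93065188e-01 -1.17558641e-01  1.22429660e-03]
 [ 6.87372031e-04 -4.60772665e-03 -9.99989148e-01]]
```

View pics/top3.png

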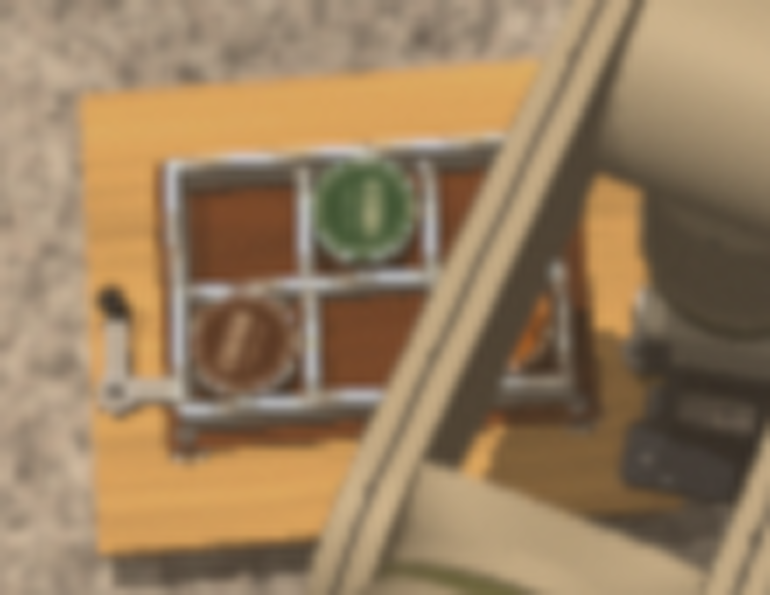

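The left latch is in, with its handle pointing back at (115,300) and its cam over the lip at (165,390). Now the right knob, with a 3 mm correction in tool y.

>>> apply_moves([
  {"claw": 175, "delta_pos": [0, 2.5, 0], "turn": 0},
  {"claw": 175, "delta_pos": [0, 0, 10], "turn": 0},
  {"claw": 175, "delta_pos": [0, 0, 10], "turn": 0},
  {"claw": 175, "delta_pos": [0, 0, 10], "turn": 0},
  {"claw": 200, "delta_pos": [0, 0, 0], "turn": 0},
  {"claw": 200, "delta_pos": [0, 0, 0], "turn": 0},
  {"claw": 200, "delta_pos": [0, 0, 0], "turn": 0},
])

```text
clock: 14.9
eef_pos: [0.4891, -0.1197, 0.0964]
orientation: [[0.133, 0.991, 0.0], [0.991, -0.133, -0.0], [-0.0, 0.001, -1.0]]
contact_force: [0.9, -0.3, -0.3]
finger_gap: 0.0203
gripper_force: 0.0
```

>>> apply_moves([
  {"claw": 200, "delta_pos": [0.4, 5.9, 0], "turn": -8},
  {"claw": 200, "delta_pos": [0.4, 5.9, 0], "turn": -8},
  {"claw": 200, "delta_pos": [0.4, 5.9, 0], "turn": -8},
  {"claw": 200, "delta_pos": [0.4, 5.9, 0], "turn": -8},
  {"claw": 200, "delta_pos": [0.4, 5.9, 0], "turn": -8},
  {"claw": 200, "delta_pos": [0.4, 5.9, 0], "turn": -8},
  {"claw": 200, "delta_pos": [0, 0, 0], "turn": 0},
])

```text
clock: 15.6
eef_pos: [0.5226, -0.1097, 0.0966]
orientation: [[-0.649, 0.76, 0.001], [0.76, 0.649, -0.0], [-0.001, 0.001, -1.0]]
contact_force: [-0.2, 0.1, -0.2]
finger_gap: 0.0203
gripper_force: 0.0
```

>>> apply_moves([
  {"claw": 200, "delta_pos": [0.4, 5.9, 0], "turn": -8},
  {"claw": 200, "delta_pos": [0.4, 5.9, 0], "turn": -8},
  {"claw": 200, "delta_pos": [0.4, 5.9, 0], "turn": -8},
  {"claw": 200, "delta_pos": [0.4, 5.9, 0], "turn": -8},
  {"claw": 200, "delta_pos": [0.4, 5.9, 0], "turn": -8},
  {"claw": 200, "delta_pos": [0.4, 5.9, 0], "turn": -8},
  {"claw": 200, "delta_pos": [0.4, 5.9, 0], "turn": -8},
  {"claw": 200, "delta_pos": [0, 0, 0], "turn": 0},
])

```text
clock: 16.4
eef_pos: [0.5368, -0.0727, 0.0964]
orientation: [[-0.994, -0.109, 0.001], [-0.109, 0.994, -0.0], [-0.001, -0.0, -1.0]]
contact_force: [-0.2, -0.4, 0.7]
finger_gap: 0.0202
gripper_force: 0.0
```

>>> apply_moves([
  {"claw": 225, "delta_pos": [0, 0, 0], "turn": 0},
  {"claw": 240, "delta_pos": [0, 0, 0], "turn": 0},
  {"claw": 240, "delta_pos": [0, 0, 0], "turn": 0},
  {"claw": 240, "delta_pos": [0, 0, 0], "turn": 0},
])

```text
clock: 16.8
eef_pos: [0.5369, -0.0733, 0.0963]
orientation: [[-0.994, -0.109, 0.001], [-0.109, 0.994, -0.0], [-0.001, -0.0, -1.0]]
contact_force: [0.4, -0.6, 1.4]
finger_gap: 0.0118
gripper_force: 30.0
```

>>> apply_moves([
  {"claw": 240, "delta_pos": [0, 1, 0], "turn": 0},
  {"claw": 240, "delta_pos": [0, 1, 0], "turn": 0},
  {"claw": 240, "delta_pos": [0, 0.5, 0], "turn": 0},
  {"claw": 240, "delta_pos": [0, 0, 0], "turn": 0},
])

```text
clock: 17.2
eef_pos: [0.5366, -0.0708, 0.0963]
orientation: [[-0.994, -0.11, 0.001], [-0.11, 0.994, -0.001], [-0.0, -0.001, -1.0]]
contact_force: [1.9, -4.1, 1.4]
finger_gap: 0.0116
gripper_force: 30.0
```

>>> apply_moves([
  {"claw": 240, "delta_pos": [0, 0.5, 0], "turn": 0},
  {"claw": 240, "delta_pos": [0, 0.5, 0], "turn": 0},
  {"claw": 240, "delta_pos": [0, 0, 0], "turn": 0},
])

```text
clock: 17.5
eef_pos: [0.5366, -0.0702, 0.0963]
orientation: [[-0.994, -0.111, 0.001], [-0.111, 0.994, -0.001], [-0.001, -0.001, -1.0]]
contact_force: [2.0, -6.4, 1.9]
finger_gap: 0.0116
gripper_force: 30.0
```

The force rises with each added push, so the right latch is at its stop. I'm releasing, rising and backing out of the way for a final look.

>>> apply_moves([
  {"claw": 220, "delta_pos": [0, -0.7, 0], "turn": 0},
  {"claw": 200, "delta_pos": [0, -0.7, 0], "turn": 0},
  {"claw": 195, "delta_pos": [0, 0, 0], "turn": 0},
  {"claw": 195, "delta_pos": [0, 0, -12], "turn": 0},
  {"claw": 195, "delta_pos": [0, 0, -20], "turn": 0},
  {"claw": 195, "delta_pos": [0, 0, -35], "turn": 0},
  {"claw": 195, "delta_pos": [0, 0, -40], "turn": 0},
  {"claw": 195, "delta_pos": [0, -40, 0], "turn": 0},
])

```text
clock: 18.3
eef_pos: [0.5442, -0.1083, 0.211]
orientation: [[-0.993, -0.115, 0.01], [-0.115, 0.993, -0.001], [-0.01, -0.002, -1.0]]
contact_force: [0.8, -0.9, 0.6]
finger_gap: 0.0218
gripper_force: 0.0
```

>>> apply_moves([
  {"claw": 195, "delta_pos": [5, -40, 0], "turn": 0},
  {"claw": 195, "delta_pos": [5, -40, 0], "turn": 0},
  {"claw": 195, "delta_pos": [5, -40, 0], "turn": 0},
  {"claw": 195, "delta_pos": [5, -40, 0], "turn": 0},
  {"claw": 195, "delta_pos": [5, -40, 0], "turn": 0},
  {"claw": 195, "delta_pos": [5, -40, 0], "turn": 0},
  {"claw": 195, "delta_pos": [0, 0, 0], "turn": 0},
  {"claw": 195, "delta_pos": [0, 0, 0], "turn": 0},
])

```text
clock: 19.1
eef_pos: [0.5372, -0.3529, 0.2032]
orientation: [[-0.994, -0.109, -0.0], [-0.109, 0.994, 0.001], [0.0, 0.001, -1.0]]
contact_force: [-0.3, -0.4, 0.6]
finger_gap: 0.0217
gripper_force: 0.0
```

```bash
python3 -c "
from h import *
d=shot('top','top4',(145,110,395,250),3.2)
s=telemetry.state();print(s['eef_pos'],s['contact_force'])
"
```

```text
[ 0.53750722 -0.35200548  0.20323852] [-0.23128588  0.32594506  0.55724826]
```

View pics/top4.png

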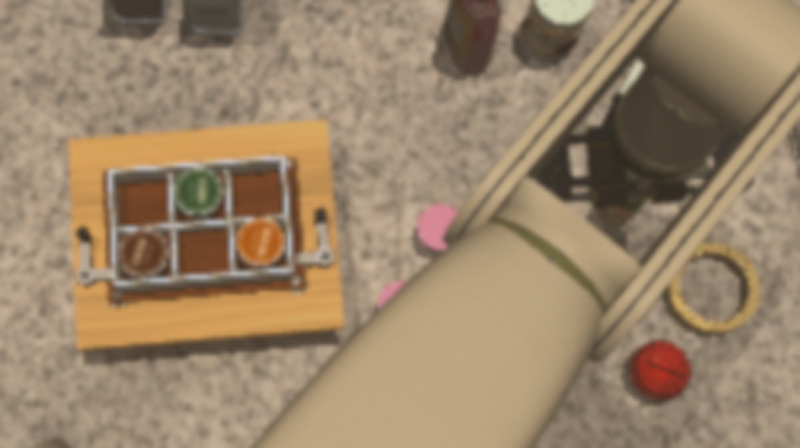

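The tray is flat and all three pods are in place. Both latches are in, with knobs at (84,235) and (320,215) and cams over the lip. The timer and tape roll look unmoved, and the wrist reads no contact.

```bash
python3 -c "
from h import *
print(close_job())"
```

```text
the job is handed in; nothing more can be done
None
```

I slid the top tray back until its four pins dropped into their sockets and it sat flat, then swung both latches in to their stops; all three pods stayed in place, nothing else was touched, and I handed the job in at about 19 s.

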